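Move the spice row to the other rack in reverse order

TASK

Move the four jars from the wooden spice rack into the blue metal rack, which will hang on the opposite wall, in reverse order: the jar at the left end of the wooden rack goes into the right end compartment of the metal one, the next into the second from the right, and so on, left and right as the robot sees them. Leave each standing upright on the floor of its own compartment, and never tip a jar over.

Things in the scene. Friction and masses are not known exactly. Their poses are not given: they have to be found in the camera images.
- red_center (a point): Loose glass spice jar with a bright red cap and a dark blue label; straight sides right up to the top. Round, 45 mm across, 108 mm high, 0.07 to 0.16 kg, standing upright in a compartment of the wooden rack. This point is its centre on the axis, 54 mm above its underside; z along its axis.
- green_center (a point): Loose glass spice jar with a green label and a white cap with a green disc on top; straight sides right up to the top. Round, 42 mm across, 104 mm high, 0.07 to 0.16 kg, standing upright in a compartment of the wooden rack. This point is its centre on the axis, 52 mm above its underside; z along its axis.
- shaker_center (a point): Loose glass salt shaker with a grey pierced metal cap and grey filling, the shortest, may lean 0.04 rad; its body is 44 mm across up to 66 mm height, above 74 mm the cap is 34 mm across. Round, 44 mm across, 90 mm high, 0.07 to 0.16 kg, standing upright in a compartment of the wooden rack. This point is its centre on the axis, 45 mm above its underside; z along its axis.
- white_center (a point): Loose glass spice jar with a white cap with a black mark on top and a black and white label; straight sides right up to the top. Round, 46 mm across, 109 mm high, 0.07 to 0.16 kg, standing upright in a compartment of the wooden rack. This point is its centre on the axis, 54.5 mm above its underside; z along its axis.
- wood_rack: Pale wooden rack, fixed, 100 x 300 mm, holding the jars at the start. Origin under the row's middle on the worktop; +y to its left end as the robot sees it, +x away from the robot (turned at most 0.22 rad). Four 66 mm square compartments centred at x = 0, y = +111, +37, -37, -111 mm; floor 10 mm, rims 26 mm above the worktop. A 22 mm front lip carries four coloured tags.
- metal_rack: Blue metal rack, fixed, 78 x 300 mm, empty, left or right of the wooden one. Origin under the row's middle on the worktop; +y to its left end as the robot sees it, +x away from the robot (turned at most 0.22 rad). Four 66 mm square compartments centred at x = 0, y = +111, +37, -37, -111 mm; floor 10 mm, dividers 26 mm, wire rails at front and back 38 mm above the worktop.
- tag_red: Small red (of the red-capped jar) tag, 17 x 40 x 10 mm, fixed on the front lip of the wooden rack, 50 mm in front of the centre of the compartment in which its jar stands at the start; it stays there and so records the old order. Origin at the centre of its underside, 10 mm above the worktop.
- tag_green: Small green (of the green-labelled jar) tag, 17 x 40 x 10 mm, fixed on the front lip of the wooden rack, 50 mm in front of the centre of the compartment in which its jar stands at the start; it stays there and so records the old order. Origin at the centre of its underside, 10 mm above the worktop.
- tag_shaker: Small grey (of the shaker) tag, 17 x 40 x 10 mm, fixed on the front lip of the wooden rack, 50 mm in front of the centre of the compartment in which its jar stands at the start; it stays there and so records the old order. Origin at the centre of its underside, 10 mm above the worktop.
- tag_white: Small white (of the white-capped jar) tag, 17 x 40 x 10 mm, fixed on the front lip of the wooden rack, 50 mm in front of the centre of the compartment in which its jar stands at the start; it stays there and so records the old order. Origin at the centre of its underside, 10 mm above the worktop.

How it is judged:
At the end, for the whole second after the job is handed in: Each jar stands in the metal rack in the compartment that mirrors its old one (left end to right end and so on): within 13 mm of the compartment's centre along and across the row, its underside within 5 mm of the compartment's floor, tilted less than 0.1 rad, and at rest (under 0.02 m/s) (((y of tag_red in the frame of wood_rack between 0.096 and 0.126 m and y of red_center in the frame of metal_rack between -0.124 and -0.098 m) or (y of tag_red in the frame of wood_rack between 0.022 and 0.052 m and y of red_center in the frame of metal_rack between -0.05 and -0.024 m) or (y of tag_red in the frame of wood_rack between -0.052 and -0.022 m and y of red_center in the frame of metal_rack between 0.024 and 0.05 m) or (y of tag_red in the frame of wood_rack between -0.126 and -0.096 m and y of red_center in the frame of metal_rack between 0.098 and 0.124 m)) and x of red_center in the frame of metal_rack between -0.013 and 0.013 m and z of red_center in the frame of metal_rack between 0.059 and 0.069 m and angle between each of red_center, green_center, shaker_center, white_center's own z axis and vertical below 0.1 rad and linear speed of each of jar_red, jar_green, jar_shaker, jar_white below 0.02 m/s and ((y of tag_green in the frame of wood_rack between 0.096 and 0.126 m and y of green_center in the frame of metal_rack between -0.124 and -0.098 m) or (y of tag_green in the frame of wood_rack between 0.022 and 0.052 m and y of green_center in the frame of metal_rack between -0.05 and -0.024 m) or (y of tag_green in the frame of wood_rack between -0.052 and -0.022 m and y of green_center in the frame of metal_rack between 0.024 and 0.05 m) or (y of tag_green in the frame of wood_rack between -0.126 and -0.096 m and y of green_center in the frame of metal_rack between 0.098 and 0.124 m)) and x of green_center in the frame of metal_rack between -0.013 and 0.013 m and z of green_center in the frame of metal_rack between 0.057 and 0.067 m and ((y of tag_shaker in the frame of wood_rack between 0.096 and 0.126 m and y of shaker_center in the frame of metal_rack between -0.124 and -0.098 m) or (y of tag_shaker in the frame of wood_rack between 0.022 and 0.052 m and y of shaker_center in the frame of metal_rack between -0.05 and -0.024 m) or (y of tag_shaker in the frame of wood_rack between -0.052 and -0.022 m and y of shaker_center in the frame of metal_rack between 0.024 and 0.05 m) or (y of tag_shaker in the frame of wood_rack between -0.126 and -0.096 m and y of shaker_center in the frame of metal_rack between 0.098 and 0.124 m)) and x of shaker_center in the frame of metal_rack between -0.013 and 0.013 m and z of shaker_center in the frame of metal_rack between 0.05 and 0.06 m and ((y of tag_white in the frame of wood_rack between 0.096 and 0.126 m and y of white_center in the frame of metal_rack between -0.124 and -0.098 m) or (y of tag_white in the frame of wood_rack between 0.022 and 0.052 m and y of white_center in the frame of metal_rack between -0.05 and -0.024 m) or (y of tag_white in the frame of wood_rack between -0.052 and -0.022 m and y of white_center in the frame of metal_rack between 0.024 and 0.05 m) or (y of tag_white in the frame of wood_rack between -0.126 and -0.096 m and y of white_center in the frame of metal_rack between 0.098 and 0.124 m)) and x of white_center in the frame of metal_rack between -0.013 and 0.013 m and z of white_center in the frame of metal_rack between 0.0595 and 0.0695 m); the robot touches nothing.
It fails at once if a jar is tipped by more than 0.7 rad (angle between any of red_center, green_center, shaker_center, white_center's own z axis and vertical above 0.7 rad).
It also fails if it takes over 112 s, if anything falls off the work surface, if the arm or the gripper's body presses on something with over 40 N, if the wrist force passes 120 N, or if a joint passes its speed limit or range.

ROBOT

A 6-joint arm with a two-finger parallel gripper is mounted at the origin on a cart in front of the work surface, level with it; the furniture and walls round the work are solid. World frame = base frame: x ahead of the robot, y to its left, z up, the work surface at z = 0. Lengths are in m, angles in rad, forces in N, time in s.
With the tool pointing down it reaches from about 0.375 to 0.975 m from the base axis. Payload 3.8 kg.
Tool frame: the origin (TCP) lies where the fingers leave the gripper's body, on its centre line; the fingertips stand 73 mm ahead of it and the grasp point (between the pads) lies 54 mm ahead of it (nose_length is the distance from the TCP to the fingertips, in m); z points along the fingers, y is the line along which they close (so a half turn about z gives the same grasp; the last joint's range is limited). The gripper opens to 85 mm and grips with 20 to 120 N. Pads are 22 mm wide; open, the fingers measure 114 mm over their backs; the gripper's body (76 mm by 85 mm) begins 54 mm behind the grasp point. The pads swing forward as they close: fully open they stand 13 mm farther back than shut.
Start: joints at [-1.292, 0.264, 1.604, -0, 1.274, -0.037], TCP at [0.21, -0.642, 0.304] pointing down, gripper open.
Joint ranges: [-2.63, 2.63], [-0.94, 2.18], [0.31, 2.57], [-1.31, 4.45], [0, 2.66], [-2.55, 2.55]. Speed limits (rad/s): [2.57, 2.57, 3.14, 3.14, 3.14, 3.14].

INTERFACE

Orientations are given as a rotation vector (axis times angle).
In Python, from workcell import read_state, read_camera, calibration, finish_job, look_for, cut_out, tip_of, nose_length gives the robot as it stands.
- The arm moves only by the tool step_arm, never from a script. Its argument "targets" is a list of rows, each a list of 3 entries, a list of its own where there are three numbers: the turn, a rotation vector about the tool's x, y, z in rad, then the shift along the tool's x, y, z in mm, then the finger opening in mm, from 0 to 85.4. In form: [[[ax, ay, az], [x, y, z], grip], ...]. A call has 1 to 5 rows; each row shifts and turns the commanded pose from where the row before left it, along the tool's axes as they then stand; what a row does not reach is not made up. A row lasts 1/12 s, in which the tool goes at most 41.7 mm and 7.16 degrees, less where a joint would pass 70% of its speed; a pose out of reach is approached as far as the arm can. A call with a gripper value outside its range is refused whole. The fingers move at their own pace and stop on an object; "grip_force" is the grip in N (left out, the last holds). Time passes only in rows, so rows that do not move let the fingers close. It gives the time, the measured TCP pose, the force, the opening and the grip force at its end, in the units of the state.
- read_state(): the state, without advancing time (a new reading comes with each control period).
- read_camera(name): name is "scene" or "top" or "wrist"; returns the picture (420x560x3 uint8, red, green, blue); there is no depth.
- calibration(name): a dict with "camera_matrix" (3x3 intrinsics, pixels), "R" (3x3) and "t" (3): a world point X has camera coordinates R X + t. Camera axes: x right, y down, z forward; pixel columns grow to the right and rows downward; lengths in m; the calibration is good to about 2 mm. A picture is of the moment at which its call begins: read the wrist's pose just before it. calibration takes no time and is no camera call; for the wrist camera it gives the pose at the moment of the call.
- finish_job(): hands the job in; it is judged then, once.
Trained networks look in the newest picture that a camera, given by its name, has taken for a name from the list of things; names that differ only in an ending like _2 or _b are one class to them, and where a whole thing is asked for, a point or a joint stands for the part that bears it (a point fixed in the world has none). Each returns a list of dicts, best first, with "score" (0 to 1); they miss things now and then, are a little off and sometimes report something else, mostly with a low value. They report only what shows in the picture. A call takes as long as a camera call.
- look_for(camera, query): "extent" ([left, top, right, bottom] in pixels, round what is visible of it).
- cut_out(camera, query): "region" (420x560 bool, what is visible of it) and "extent" ([left, top, right, bottom] in pixels, round what is visible of it).
- tip_of(camera, query): "at" ([row, column] in pixels: a listed point, or the origin of a listed thing).
The state is a dict: "time": time; "q": joint angles; "joint_vel": joint speeds; "joint_torque": joint torques, N m; "tool_pos": TCP position; "tcp_rot": TCP orientation; "wrist_force": force on the tool from outside, world axes, zero at the start; "torque": the same for the moment, N m; "width": opening from 0.0 (shut) to 1.0 (fully open); "grip_force": force on a finger pad.
Only numpy, scipy, OpenCV 4.12 (cv2) and the standard library are available. Lean on these libraries where they do the work, as an engineer would, in place of code of your own. Each camera call takes 0.05 s, during which the arm holds its last target. There are 200 camera calls.

## Working session

There is one attempt and no reset: what is moved stays moved. The work goes in short steps, Python scripts to look and compute and a tool call to move; the robot and the scene stay as the last step left them, time stands still between calls to the robot, and variables do not carry over. Pictures are saved under pics/ and viewed, at most 14 in all, crops included, and the job is handed in when it is done.

Besides the shell and the picture viewer there is one more tool, called after "Emit:" as name(argument=value, ...) on one line, values as JSON. step_arm: Moves the arm, as the interface text tells. Its arguments: {"type":"object","properties":{"targets":{"type":"array","items":{"type":"array"}},"grip_force":{"type":"number"}},"required":["targets"]}

```bash
mkdir -p pics
python3 - <<'E'
from workcell import *
import cv2,numpy as np
s=read_state();print({k:np.round(v,3) for k,v in s.items()})
for c in ["scene","top"]:
    im=read_camera(c);cv2.imwrite(f"pics/{c}0.png",im[:,:,::-1])
    k=calibration(c);print(c,np.round(k["camera_matrix"],1).tolist(),np.round(k["R"],3).tolist(),np.round(k["t"],3).tolist())
    for q in ["red_center","green_center","shaker_center","white_center","wood_rack","metal_rack","tag_red","tag_green","tag_shaker","tag_white"]:
        print(c,q,[(np.round(d["at"],1).tolist(),round(d["score"],2)) for d in tip_of(c,q)[:2]])
E
```

```text
{'time': np.float64(0.0), 'q': array([-1.292,  0.265,  1.605,  0.   ,  1.274, -0.037]), 'joint_vel': array([-0.001, -0.002, -0.002,  0.001,  0.   , -0.002]), 'joint_torque': array([-0.0000e+00, -5.1511e+01, -3.6732e+01, -0.0000e+00,  1.3000e-02,
       -0.0000e+00]), 'tool_pos': array([ 0.209, -0.641,  0.303]), 'tcp_rot': array([-3.1  , -0.494,  0.   ]), 'wrist_force': array([-0.515,  0.965, -1.372]), 'torque': array([-0.021,  0.011, -0.027]), 'grip_force': np.float64(0.0), 'width': np.float64(1.0)}
scene [[472.2, 0.0, 276.4], [0.0, 472.2, 210.6], [0.0, 0.0, 1.0]] [[-0.869, -0.494, 0.025], [-0.259, 0.41, -0.874], [0.422, -0.767, -0.484]] [0.402, 0.203, 1.043]
scene red_center [([242.9, 215.2], 0.83)]
scene green_center [([277.8, 187.7], 0.76)]
scene shaker_center [([231.1, 227.8], 0.53)]
scene white_center [([259.6, 208.0], 0.63)]
scene wood_rack [([269.9, 211.8], 0.76)]
scene metal_rack [([202.1, 296.7], 0.64)]
scene tag_red [([263.0, 235.9], 0.41)]
scene tag_green [([303.1, 211.6], 0.49)]
scene tag_shaker [([249.4, 248.4], 0.47)]
scene tag_white [([283.8, 223.4], 0.49)]
top [[537.4, 0.0, 277.5], [0.0, 537.4, 208.5], [0.0, 0.0, 1.0]] [[0.236, -0.972, -0.006], [-0.881, -0.212, -0.422], [0.409, 0.105, -0.906]] [-0.126, 0.45, 1.371]
top red_center [([181.0, 225.2], 0.86)]
top green_center []
top shaker_center [([202.4, 224.9], 0.17)]
top white_center [([180.1, 201.7], 0.68)]
top wood_rack [([191.5, 212.6], 0.85)]
top metal_rack [([215.9, 353.8], 0.82)]
top tag_red [([205.8, 226.5], 0.52)]
top tag_green []
top tag_shaker [([204.1, 199.8], 0.19)]
top tag_white [([204.0, 201.3], 0.53)]
```

View pics/scene0.png

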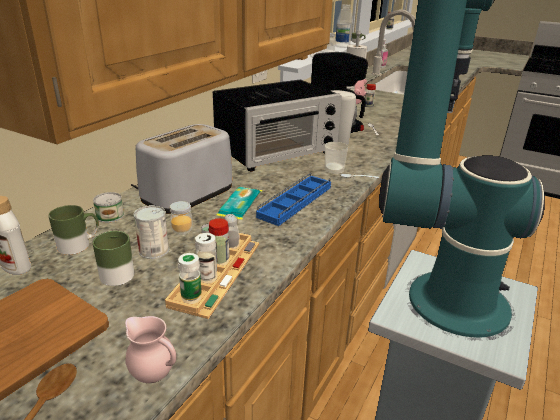

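View pics/top0.png

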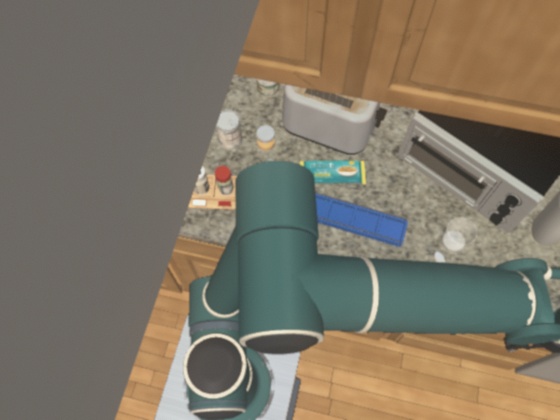

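The scene view shows the wooden rack with green (190,280), white (205,260), red (218,240) and shaker (230,230) from left to right. The metal rack is at (296,200) and the snack packet at (238,202). In the top view the arm partly hides the wooden rack, and the toaster lies behind it.

```bash
cat > h.py <<'E'
from workcell import *
import numpy as np, cv2
from scipy.spatial.transform import Rotation as Ro
from scipy.optimize import least_squares
def ray(c,at,z):
    k=calibration(c) if isinstance(c,str) else c
    d=k["R"].T@np.linalg.solve(k["camera_matrix"],[at[1],at[0],1]); o=-k["R"].T@k["t"]
    return o+d*(z-o[2])/d[2]
def proj(k,X):
    p=(k["R"]@np.atleast_2d(X).T).T+k["t"]; p=p@k["camera_matrix"].T
    return p[:,:2]/p[:,2:]
def go(x,y,z,yaw):
    """needed turn and shift(mm) in present tool axes; yaw = rack yaw; tool y along rack x (either sign)"""
    s=read_state(); R=Ro.from_rotvec(s["tcp_rot"]); best=None
    for a in (1,-1):
        ex=np.array([np.cos(yaw),np.sin(yaw),0])*a; zz=np.array([0,0,-1.]); T=Ro.from_matrix(np.c_[np.cross(ex,zz),ex,zz])
        v=(R.inv()*T).as_rotvec()
        if best is None or np.linalg.norm(v)<np.linalg.norm(best): best=v
    d=R.inv().apply(np.array([x,y,z])-s["tool_pos"])*1000
    print("t",round(float(s["time"]),2),"pos",np.round(s["tool_pos"],4),"turn",np.round(best,3),"shift",np.round(d,1),"q",np.round(s["q"],2),"w",round(float(s["width"]),2),"F",round(float(s["grip_force"]),1), "toolaxes",np.round(R.as_matrix().tolist(),2).tolist())
E
python3 - <<'E'
from h import *
H={"green":.062,"white":.0645,"red":.064,"shaker":.055}
tags=[];
read_camera("scene")
for n in H:
    a=tip_of("scene",n+"_center");b=tip_of("scene","tag_"+n)
    P=ray("scene",a[0]["at"],H[n]);Q=ray("scene",b[0]["at"],.010);tags.append(Q)
    print(n,P.round(3),Q.round(3))
for q in["wood_rack","metal_rack"]:
    print(q,ray("scene",tip_of("scene",q)[0]["at"],0).round(3))
    m=cut_out("scene",q)[0]["region"].astype(np.uint8)
    c=max(cv2.findContours(m,0,2)[0],key=cv2.contourArea)[:,0]
    g=np.array([ray("scene",p[::-1],.015)[:2] for p in c],np.float32)
    print(cv2.minAreaRect(g))
read_camera("top")
print("top metal",ray("top",tip_of("top","metal_rack")[0]["at"],0).round(3))
m=cut_out("top","metal_rack")[0]["region"].astype(np.uint8)
c=max(cv2.findContours(m,0,2)[0],key=cv2.contourArea)[:,0]
print(cv2.minAreaRect(np.array([ray("top",p[::-1],.026)[:2] for p in c],np.float32)))
im=read_camera("wrist");cv2.imwrite("pics/w0.png",im[:,:,::-1])
k=calibration("wrist");print((-k["R"].T@k["t"]).round(3),k["R"].round(2).tolist())
go(.5,.2,.3,0)
E
```

```text
green [0.505 0.304 0.062] [0.452 0.293 0.01 ]
white [0.523 0.231 0.064] [0.473 0.221 0.01 ]
red [0.533 0.162 0.064] [0.48  0.149 0.01 ]
shaker [0.539 0.098 0.055] [0.505 0.073 0.01 ]
wood_rack [0.531 0.194 0.   ]
((0.5160265564918518, 0.18972840905189514), (0.11137351393699646, 0.32734277844429016), 11.087950706481934)
metal_rack [ 0.523 -0.202  0.   ]
((0.5277462005615234, -0.22924435138702393), (0.3529351055622101, 0.11252300441265106), 85.37103271484375)
top metal [ 0.527 -0.228 -0.   ]
((0.5209107398986816, -0.2399049997329712), (0.2723412811756134, 0.09408330917358398), 85.92987823486328)
[ 0.273 -0.622  0.372] [[0.31, -0.95, -0.0], [-0.92, -0.3, 0.26], [-0.25, -0.08, -0.97]]
t 1.95 pos [ 0.2096 -0.6416  0.3039] turn [-0.     0.    -1.255] shift [ 537.4 -709.8    3.9] q [-1.29  0.26  1.6  -0.    1.27 -0.04] w 1.0 F 0.0 toolaxes [[0.95, 0.31, -0.0], [0.31, -0.95, -0.0], [-0.0, 0.0, -1.0]]
```

Emit:
step_arm(targets=[[[0, 0, 0], [33, -22.5, 0], 85], [[0, 0, 0], [33, -22.5, 0], 85], [[0, 0, 0], [33, -22.5, 0], 85], [[0, 0, 0], [33, -22.5, 0], 85], [[0, 0, 0], [33, -22.5, 0], 85]])

```text
time: 2.37
tool_pos: [0.3322, -0.482, 0.3039]
tcp_rot: [3.102, 0.493, 0.0]
wrist_force: [-0.0, -0.9, -0.1]
width: 0.992
grip_force: 0.0
```

Emit:
step_arm(targets=[[[0, 0, 0], [33, -22.5, 0], 85], [[0, 0, 0], [33, -22.5, 0], 85], [[0, 0, 0], [33, -22.5, 0], 85], [[0, 0, 0], [33, -22.5, 0], 85], [[0, 0, 0], [33, -22.5, 0], 85]])

```text
time: 2.78
tool_pos: [0.4543, -0.3236, 0.3042]
tcp_rot: [3.102, 0.494, 0.001]
wrist_force: [0.9, -0.8, 0.5]
width: 0.995
grip_force: 0.0
```

Emit:
step_arm(targets=[[[0, 0, 0], [33, -22.5, 0], 85], [[0, 0, 0], [33, -22.5, 0], 85], [[0, 0, 0], [33, -22.5, 0], 85], [[0, 0, -0.12], [0, 0, 0], 85], [[0, 0, -0.12], [0, 0, 0], 85]])

```text
time: 3.2
tool_pos: [0.5281, -0.2279, 0.304]
tcp_rot: [3.017, 0.877, 0.001]
wrist_force: [-0.5, -0.1, -0.2]
width: 0.997
grip_force: 0.0
```

Emit:
step_arm(targets=[[[0, 0, -0.12], [0, 0, 0], 85], [[0, 0, -0.12], [0, 0, 0], 85], [[0, 0, -0.12], [0, 0, 0], 85], [[0, 0, -0.12], [0, 0, 0], 85], [[0, 0, -0.12], [0, 0, 0], 85]])

```text
time: 3.62
tool_pos: [0.5266, -0.2303, 0.304]
tcp_rot: [2.626, 1.724, 0.0]
wrist_force: [0.5, 0.2, 1.4]
width: 0.999
grip_force: 0.0
```

Emit:
step_arm(targets=[[[0, 0, -0.12], [0, 0, 0], 85], [[0, 0, -0.12], [0, 0, 0], 85], [[0, 0, -0.12], [0, 0, 0], 85], [[0, 0, 0], [0, 0, 0], 85]])

```text
time: 3.95
tool_pos: [0.5266, -0.2304, 0.304]
tcp_rot: [2.278, 2.163, 0.0]
wrist_force: [0.2, 0.1, -0.2]
width: 0.991
grip_force: 0.0
```

Run:
```python
from h import *
go(.52,-.22,.3,-.08)
k=calibration("wrist");im=read_camera("wrist");cv2.imwrite("pics/w1.png",im[:,:,::-1])
for q in["metal_rack"]:
    r=tip_of("wrist",q); print([(d["at"],d["score"],ray(k,d["at"],0).round(4)) for d in r])
    r=cut_out("wrist",q)[0]; print(r["extent"],r["score"])
    c=max(cv2.findContours(r["region"].astype(np.uint8),0,2)[0],key=cv2.contourArea)[:,0]
    print(cv2.minAreaRect(np.array([ray(k,p[::-1],.03)[:2] for p in c],np.float32)))
```

```text
t 3.95 pos [ 0.5266 -0.2304  0.304 ] turn [0.    0.    0.028] shift [10.  -7.1  4. ] q [-0.46  0.08  1.82 -0.    1.24 -0.4 ] w 0.99 F 0.0 toolaxes [[0.05, 1.0, 0.0], [1.0, -0.05, -0.0], [-0.0, 0.0, -1.0]]
[([177.8, 280.4], 0.91, array([ 0.5263, -0.2276,  0.    ]))]
[244.2, 29.4, 323.6, 298.5] 0.7
((0.5234789848327637, -0.22288016974925995), (0.3004433512687683, 0.07856234908103943), 85.22139739990234)
```

View pics/w1.png

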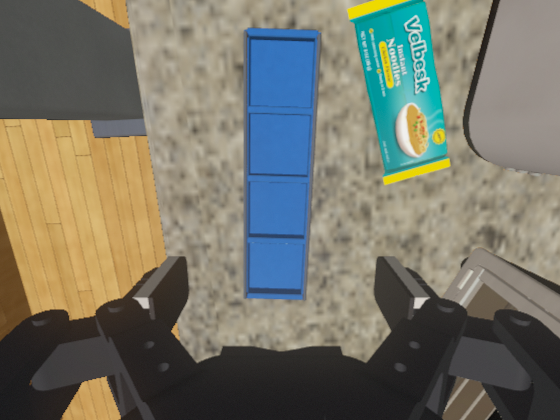

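```bash
cat >> h.py <<'E'
def fit(k,region,x0,w,l,zt):
    """pose (x,y,yaw) of a box on the worktop from its outline"""
    c=max(cv2.findContours(region.astype(np.uint8),0,2)[0],key=cv2.contourArea)[:,0].astype(float)
    def f(p):
        cs,sn=np.cos(p[2]),np.sin(p[2])
        B=np.array([[p[0]+cs*a-sn*b,p[1]+sn*a+cs*b,z] for a in(-w/2,w/2) for b in(-l/2,l/2) for z in(0,zt)])
        h=cv2.convexHull(proj(k,B).astype(np.float32))
        return [cv2.pointPolygonTest(h,(float(q[0]),float(q[1])),True) for q in c]
    r=least_squares(f,x0,loss="soft_l1",diff_step=1e-3)
    return r.x.round(4),round(float(np.sqrt(np.mean(np.square(r.fun)))),2)
E
python3 - <<'E'
from h import *
k=calibration("wrist");read_camera("wrist")
r=cut_out("wrist","metal_rack")[0]["region"]
for zt in(.026,.038):print(fit(k,r,[.525,-.225,-.083],.078,.3,zt))
E
```

```text
(array([ 0.5231, -0.2241, -0.0818]), 0.86)
(array([ 0.5227, -0.2269, -0.0754]), 2.48)
```

Emit:
step_arm(targets=[[[0, 0, 0], [41, -2, 0], 85], [[0, 0, 0], [41, -2, 0], 85], [[0, 0, 0], [41, -2, 0], 85], [[0, 0, 0], [41, -2, 0], 85], [[0, 0, 0], [41, -2, 0], 85]])

```text
time: 4.62
tool_pos: [0.5275, -0.0235, 0.3041]
tcp_rot: [2.284, 2.156, 0.001]
wrist_force: [0.6, 0.6, -0.8]
width: 0.996
grip_force: 0.0
```

Emit:
step_arm(targets=[[[0, 0, 0], [41, -2, 0], 85], [[0, 0, 0], [41, -2, 0], 85], [[0, 0, 0], [41, -2, 0], 85], [[0, 0, 0], [41, -2, 0], 85], [[0, 0, -0.12], [0, 0, 0], 85]])

```text
time: 5.03
tool_pos: [0.5284, 0.1456, 0.3042]
tcp_rot: [-2.143, -2.294, -0.005]
wrist_force: [-0.3, -0.5, -0.3]
width: 0.998
grip_force: 0.0
```

Emit:
step_arm(targets=[[[0, 0, -0.12], [0, 0, 0], 85], [[0, 0, 0], [0, 0, 0], 85]])

```text
time: 5.2
tool_pos: [0.5287, 0.1403, 0.3039]
tcp_rot: [2.002, 2.421, -0.0]
wrist_force: [-0.2, -0.1, -0.0]
width: 0.994
grip_force: 0.0
```

Run:
```python
from h import *
go(.52,.19,.3,.2)
k=calibration("wrist");im=read_camera("wrist");cv2.imwrite("pics/w2.png",im[:,:,::-1])
H={"green":.062,"white":.0645,"red":.064,"shaker":.055}
for n in H:
  for q,z in((n+"_center",H[n]),("tag_"+n,.01)):
    print(q,[(np.round(d["at"],0).tolist(),round(d["score"],2),ray(k,d["at"],z).round(4).tolist()) for d in tip_of("wrist",q)[:2]])
print([(d["score"],ray(k,d["at"],0).round(4)) for d in tip_of("wrist","wood_rack")])
r=cut_out("wrist","wood_rack")[0]["region"];cv2.imwrite("pics/m2.png",r*255)
```

```text
t 5.2 pos [0.5287 0.1403 0.3039] turn [-0.     0.    -0.011] shift [50.4  0.8  3.9] q [ 0.21  0.02  1.88 -0.    1.24  0.02] w 0.99 F 0.0 toolaxes [[-0.19, 0.98, -0.0], [0.98, 0.19, -0.0], [-0.0, -0.0, -1.0]]
green_center [([10.0, 289.0], 0.97, [0.5048, 0.3001, 0.062])]
tag_green [([21.0, 237.0], 0.75, [0.4528, 0.2964, 0.01]), ([135.0, 288.0], 0.32, [0.526, 0.1941, 0.01])]
white_center []
tag_white [([100.0, 239.0], 0.81, [0.4665, 0.2208, 0.01])]
red_center [([169.0, 245.0], 0.27, [0.4896, 0.1552, 0.064])]
tag_red [([167.0, 246.0], 0.93, [0.4852, 0.1491, 0.01])]
shaker_center [([237.0, 289.0], 0.56, [0.5475, 0.0905, 0.055]), ([23.0, 239.0], 0.53, [0.4627, 0.2839, 0.055])]
tag_shaker [([224.0, 245.0], 0.8, [0.4953, 0.0804, 0.01])]
[(0.78, array([0.5246, 0.1955, 0.    ]))][ WARN:0@1.430] global loadsave.cpp:1063 imwrite_ Unsupported depth image for selected encoder is fallbacked to CV_8U.
```

View pics/w2.png

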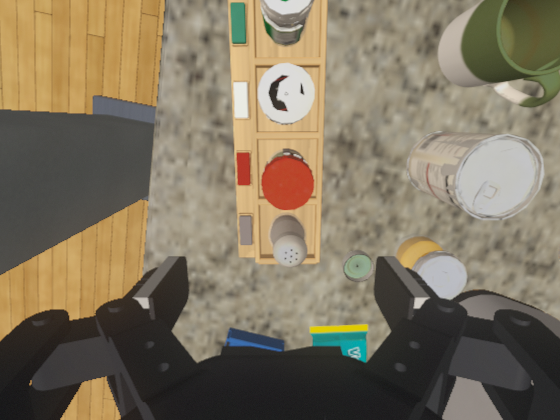

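The wrist view shows green (288,5), white (286,93), red (288,182) and the shaker cap (290,250), with their tags at left. Nothing crowds the row, though a can and an orange jar stand behind it.

Run:
```python
from h import *
k=calibration("wrist")
for n,p,z in(("green",(3,288),.114),("white",(93,286),.119),("red",(182,288),.118),("shaker",(250,290),.100)):
    print(n,ray(k,p,z).round(4))
c=np.array([.527,.193]);ya=.194;e=np.array([-np.sin(ya),np.cos(ya)])
T=np.array([[.4528,.2964],[.4665,.2208],[.4852,.1491],[.4953,.0804]]).mean(0);print("origin by tags",T+.05*np.array([np.cos(ya),np.sin(ya)]))
m=np.array([.5231,-.2241]);e=np.array([.0815,.9967])
for y in(.111,.037,-.037,-.111):print("metal",y,(m+e*y).round(4))
```

```text
green [0.5064 0.287  0.114 ]
white [0.5166 0.2259 0.119 ]
red [0.5311 0.1585 0.118 ]
shaker [0.5462 0.0926 0.1   ]
origin by tags [0.52401205 0.19631427]
metal 0.111 [ 0.5321 -0.1135]
metal 0.037 [ 0.5261 -0.1872]
metal -0.037 [ 0.5201 -0.261 ]
metal -0.111 [ 0.5141 -0.3347]
```

Emit:
step_arm(targets=[[[0, 0, 0], [17, 5.5, 0], 85], [[0, 0, 0], [0, 0, 40], 85], [[0, 0, 0], [0, 0, 40], 85], [[0, 0, 0], [0, 0, 0], 85]])

```text
time: 6.08
tool_pos: [0.5262, 0.1557, 0.216]
tcp_rot: [-2.002, -2.411, 0.018]
wrist_force: [-2.5, -0.1, -2.4]
width: 0.993
grip_force: 0.0
```

Emit:
step_arm(targets=[[[0, 0, 0], [0, 0, 30], 85], [[0, 0, 0], [0, 0, 30], 85], [[0, 0, 0], [0, 0, 28], 85], [[0, 0, 0], [0, 0, 0], 85]])

```text
time: 6.42
tool_pos: [0.5277, 0.1558, 0.1316]
tcp_rot: [-2.004, -2.412, 0.012]
wrist_force: [-1.0, -0.8, -0.9]
width: 0.998
grip_force: 0.0
```

Emit:
step_arm(targets=[[[0, 0, 0], [0, 0, 0], 38], [[0, 0, 0], [0, 0, 0], 38], [[0, 0, 0], [0, 0, 0], 38], [[0, 0, 0], [0, 0, 0], 38], [[0, 0, 0], [0, 0, 0], 38]], grip_force=40)

```text
time: 6.83
tool_pos: [0.5328, 0.1572, 0.1388]
tcp_rot: [2.005, 2.415, 0.005]
wrist_force: [-1.8, -0.2, 7.0]
width: 0.514
grip_force: 39.6
```

Emit:
step_arm(targets=[[[0, 0, 0], [0, 0, 0], 38], [[0, 0, 0], [0, 0, 0], 38], [[0, 0, 0], [0, 0, 0], 38], [[0, 0, 0], [0, 0, 0], 38], [[0, 0, 0], [0, 0, 0], 38]])

```text
time: 7.25
tool_pos: [0.5327, 0.1572, 0.1388]
tcp_rot: [2.005, 2.415, 0.005]
wrist_force: [-2.3, -0.2, 6.5]
width: 0.513
grip_force: 39.6
```

Emit:
step_arm(targets=[[[0, 0, 0], [0, 0, -20], 38], [[0, 0, 0], [0, 0, -40], 38], [[0, 0, 0], [0, 0, -40], 38], [[0, 0, 0], [0, 0, -40], 38], [[0, 0, 0], [0, 0, 0], 38]])

```text
time: 7.67
tool_pos: [0.5359, 0.158, 0.2872]
tcp_rot: [2.0, 2.409, 0.023]
wrist_force: [1.2, 0.2, 0.0]
width: 0.514
grip_force: 41.1
```

Emit:
step_arm(targets=[[[0, 0, 0], [-25, -5, 0], 38], [[0, 0, 0], [-35, -7, 0], 38], [[0, 0, 0], [-35, -7, 0], 38], [[0, 0, 0], [-35, -7, 0], 38], [[0, 0, 0], [-35, -7, 0], 38]])

```text
time: 8.08
tool_pos: [0.529, -0.0128, 0.2769]
tcp_rot: [2.005, 2.417, 0.002]
wrist_force: [1.5, 0.4, -1.3]
width: 0.515
grip_force: 41.0
```

Emit:
step_arm(targets=[[[0, 0, 0], [-35, -7, 0], 38], [[0, 0, 0], [-35, -7, 0], 38], [[0, 0, 0], [-35, -7, 0], 38], [[0, 0, 0], [-35, -7, 0], 38], [[0, 0, 0], [-32, -8, 0], 38]])

```text
time: 8.5
tool_pos: [0.5253, -0.1893, 0.2769]
tcp_rot: [2.006, 2.415, 0.001]
wrist_force: [0.5, 0.0, -1.6]
width: 0.51
grip_force: 41.0
```

Emit:
step_arm(targets=[[[0, 0, 0.09], [0, 0, 0], 38], [[0, 0, 0.09], [0, 0, 0], 38], [[0, 0, 0.09], [0, 0, 0], 38], [[0, 0, 0], [0, 0, 0], 38], [[0, 0, 0], [0, 0, 0], 38]])

```text
time: 8.92
tool_pos: [0.5254, -0.1872, 0.2764]
tcp_rot: [2.311, 2.127, 0.001]
wrist_force: [0.3, 0.1, -1.0]
width: 0.513
grip_force: 40.8
```

Run:
```python
from h import *
go(.5261,-.1872,.1398,-.082)
k=calibration("wrist");im=read_camera("wrist");cv2.imwrite("pics/w3.png",im[:,:,::-1])
```

```text
t 8.92 pos [ 0.5254 -0.1872  0.2764] turn [ 0.001  0.    -0.001] shift [1.000e-01 6.000e-01 1.366e+02] q [-0.39  0.06  1.89  0.    1.19 -0.3 ] w 0.51 F 40.8 toolaxes [[0.08, 1.0, 0.0], [1.0, -0.08, -0.0], [-0.0, 0.0, -1.0]]
```

View pics/w3.png

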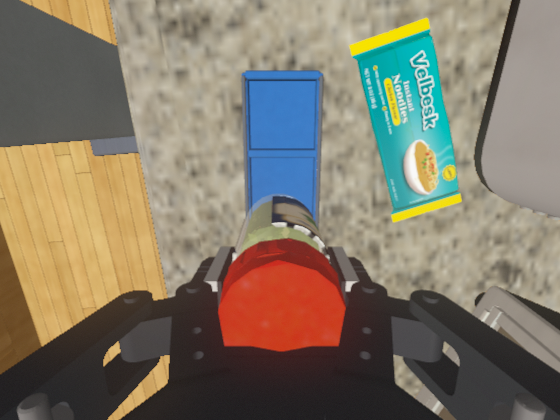

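The red jar is held upright, with its cap at (282,300). The metal rack's two left compartments are visible at x 245–322. Lowering next.

Emit:
step_arm(targets=[[[0, 0, 0], [0, 0, 35], 38], [[0, 0, 0], [0, 0, 35], 38], [[0, 0, 0], [0, 0, 30], 38], [[0, 0, 0], [0, 0, 15], 38], [[0, 0, 0], [0, 0, 0], 38]])

```text
time: 9.38
tool_pos: [0.5223, -0.1855, 0.1562]
tcp_rot: [-2.305, -2.122, 0.006]
wrist_force: [-1.1, 0.1, -2.3]
width: 0.513
grip_force: 40.8
```

Emit:
step_arm(targets=[[[0, 0, 0], [0, 0, 10], 38], [[0, 0, 0], [0, 0, 5], 38], [[0, 0, 0], [0, 0, 4], 38], [[0, 0, 0], [0, 0, 0], 38], [[0, 0, 0], [0, 0, 0], 38]])

```text
time: 9.8
tool_pos: [0.5258, -0.1873, 0.1427]
tcp_rot: [2.313, 2.125, 0.001]
wrist_force: [0.6, 0.0, -1.8]
width: 0.513
grip_force: 40.9
```

Emit:
step_arm(targets=[[[0, 0, 0], [0, 0, 2], 38], [[0, 0, 0], [0, 0, 2], 38], [[0, 0, 0], [0, 0, 0], 38], [[0, 0, 0], [0, 0, 0], 38]])

```text
time: 10.13
tool_pos: [0.5256, -0.1874, 0.1386]
tcp_rot: [2.313, 2.125, 0.0]
wrist_force: [-0.8, -0.9, 3.1]
width: 0.513
grip_force: 40.4
```

Emit:
step_arm(targets=[[[0, 0, 0], [0, 0, 0], 50], [[0, 0, 0], [0, 0, 0], 60], [[0, 0, 0], [0, 0, 0], 85], [[0, 0, 0], [0, 0, 0], 85], [[0, 0, 0], [0, 0, 0], 85]])

```text
time: 10.55
tool_pos: [0.5253, -0.1871, 0.1378]
tcp_rot: [-2.314, -2.125, 0.0]
wrist_force: [-0.2, 0.5, 0.0]
width: 0.997
grip_force: 0.0
```

Emit:
step_arm(targets=[[[0, 0, 0], [0, 0, 0], 85], [[0, 0, 0], [0, 0, -20], 85], [[0, 0, 0], [0, 0, -40], 85], [[0, 0, 0], [0, 0, -40], 85], [[0, 0, 0], [0, 0, -40], 85]])

```text
time: 10.97
tool_pos: [0.5247, -0.1868, 0.2787]
tcp_rot: [-2.313, -2.124, 0.001]
wrist_force: [2.1, 0.1, 0.7]
width: 0.997
grip_force: 0.0
```

Emit:
step_arm(targets=[[[0, 0, 0], [0, 0, -25], 85], [[0, 0, 0], [0, 0, 0], 85], [[0, 0, 0], [0, 0, 0], 85]])

```text
time: 11.22
tool_pos: [0.5264, -0.1876, 0.3055]
tcp_rot: [2.31, 2.122, 0.003]
wrist_force: [-0.9, -1.1, -0.6]
width: 0.998
grip_force: 0.0
```

Run:
```python
from h import *
go(.506,.298,.30,.194)
k=calibration("wrist");im=read_camera("wrist");cv2.imwrite("pics/w4.png",im[:,:,::-1])
print([(d["score"],d["at"],ray(k,d["at"],.064).round(4)) for d in tip_of("wrist","red_center")])
```

```text
t 11.22 pos [ 0.5264 -0.1876  0.3055] turn [ 0.005  0.002 -0.279] shift [482.1 -61.6   4.4] q [-0.39  0.04  1.86 -0.    1.24 -0.3 ] w 1.0 F 0.0 toolaxes [[0.08, 1.0, 0.0], [1.0, -0.08, -0.0], [-0.0, 0.0, -1.0]]
[(0.89, [191.7, 275.5], array([ 0.5222, -0.1885,  0.064 ]))]
```

View pics/w4.png

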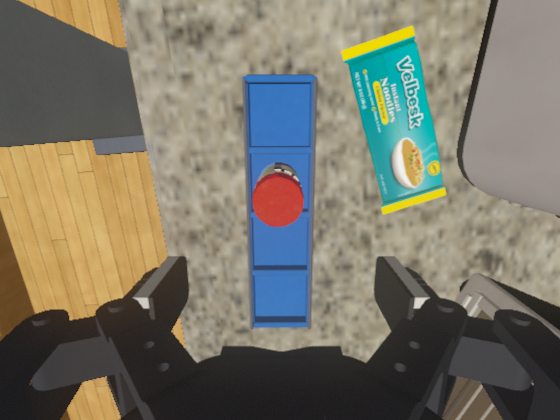

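Red, with its cap at (278,200), stands upright in the second compartment from the left. Green is next.

Emit:
step_arm(targets=[[[0, 0, 0], [40, -5, 0], 85], [[0, 0, 0], [40, -5, 0], 85], [[0, 0, 0], [40, -5, 0], 85], [[0, 0, 0], [40, -5, 0], 85], [[0, 0, 0], [40, -5, 0], 85]])

```text
time: 11.73
tool_pos: [0.5157, 0.0158, 0.3]
tcp_rot: [-2.312, -2.122, 0.005]
wrist_force: [1.2, -1.0, -0.3]
width: 0.996
grip_force: 0.0
```

Emit:
step_arm(targets=[[[0, 0, 0], [40, -5, 0], 85], [[0, 0, 0], [40, -5, 0], 85], [[0, 0, 0], [40, -5, 0], 85], [[0, 0, 0], [40, -5, 0], 85], [[0, 0, 0], [40, -5, 0], 85]])

```text
time: 12.15
tool_pos: [0.5078, 0.2172, 0.3]
tcp_rot: [-2.312, -2.124, 0.007]
wrist_force: [0.6, 0.3, 0.7]
width: 0.996
grip_force: 0.0
```

Emit:
step_arm(targets=[[[0, 0, 0], [40, -5, 0], 85], [[0, 0, 0], [40, -5, 0], 85], [[0, 0, -0.12], [0, 0, 0], 85], [[0, 0, -0.12], [0, 0, 0], 85], [[0, 0, -0.04], [0, 0, 0], 85]])

```text
time: 12.57
tool_pos: [0.5048, 0.2969, 0.2994]
tcp_rot: [-1.984, -2.433, 0.009]
wrist_force: [0.3, 0.5, -0.1]
width: 0.997
grip_force: 0.0
```

Emit:
step_arm(targets=[[[0, 0, 0], [0, 0, 0], 85], [[0, 0, 0], [0, 0, 0], 85]])

```text
time: 12.73
tool_pos: [0.5054, 0.2959, 0.3004]
tcp_rot: [-1.995, -2.425, 0.006]
wrist_force: [0.8, 0.3, -0.1]
width: 0.996
grip_force: 0.0
```

Run:
```python
from h import *
go(.506,.298,.135,.194)
k=calibration("wrist");im=read_camera("wrist");cv2.imwrite("pics/w5.png",im[:,:,::-1])
for n,z in(("green",.062),("white",.0645),("shaker",.055)):
  print(n,[(round(d["score"],2),np.round(d["at"]),ray(k,d["at"],z).round(4)) for d in tip_of("wrist",n+"_center")])
```

```text
t 12.73 pos [0.5054 0.2959 0.3004] turn [-0.004  0.001 -0.   ] shift [  2.2   1.7 165.4] q [0.49 0.1  1.8  0.   1.24 0.29] w 1.0 F 0.0 toolaxes [[-0.19, 0.98, -0.0], [0.98, 0.19, -0.0], [-0.0, -0.0, -1.0]]
green []
white [(0.67, array([255., 278.]), array([0.515 , 0.2282, 0.0645]))]
shaker [(0.6, array([362., 280.]), array([0.5444, 0.0893, 0.055 ]))]
```

View pics/w5.png

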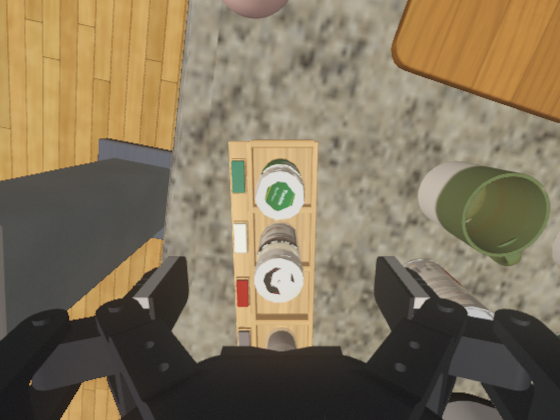

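The wrist view shows the green cap at (280,195) and the white cap at (279,281). The red compartment is empty.

Run:
```python
from h import *
k=calibration("wrist")
for n,p,z in(("green",(195,280),.114),("white",(281,279),.119)):
    P=ray(k,p,z);print(n,P.round(4))
    if n=="green":go(P[0],P[1],.136,.194)
```

```text
green [0.5037 0.303  0.114 ]
t 12.93 pos [0.5062 0.2958 0.3023] turn [-0.001  0.    -0.   ] shift [  7.6  -0.9 166.2] q [0.49 0.1  1.8  0.   1.24 0.29] w 1.0 F 0.0 toolaxes [[-0.19, 0.98, -0.0], [0.98, 0.19, -0.0], [-0.0, -0.0, -1.0]]
white [0.5178 0.2272 0.119 ]
```

Emit:
step_arm(targets=[[[0, 0, 0], [7, -0.5, 0], 85], [[0, 0, 0], [0, 0, 40], 85], [[0, 0, 0], [0, 0, 40], 85], [[0, 0, 0], [0, 0, 30], 85], [[0, 0, 0], [0, 0, 0], 85]])

```text
time: 13.35
tool_pos: [0.5001, 0.3009, 0.1855]
tcp_rot: [-1.992, -2.423, 0.019]
wrist_force: [-1.5, -1.9, -1.5]
width: 0.995
grip_force: 0.0
```

Emit:
step_arm(targets=[[[0, 0, 0], [0, 0, 30], 85], [[0, 0, 0], [0, 0, 25], 85], [[0, 0, 0], [0, 0, 0], 85], [[0, 0, 0], [0, 0, 0], 85]])

```text
time: 13.68
tool_pos: [0.5042, 0.303, 0.1382]
tcp_rot: [-1.994, -2.426, 0.003]
wrist_force: [0.3, -0.4, 1.0]
width: 0.996
grip_force: 0.0
```

Emit:
step_arm(targets=[[[0, 0, 0], [0, 0, 0], 36], [[0, 0, 0], [0, 0, 0], 36], [[0, 0, 0], [0, 0, 0], 36], [[0, 0, 0], [0, 0, 0], 36], [[0, 0, 0], [0, 0, 0], 36]], grip_force=40)

```text
time: 14.1
tool_pos: [0.5053, 0.3036, 0.1398]
tcp_rot: [1.994, 2.426, 0.004]
wrist_force: [-0.8, -0.2, 6.7]
width: 0.482
grip_force: 39.2
```

Emit:
step_arm(targets=[[[0, 0, 0], [0, 0, 0], 36], [[0, 0, 0], [0, 0, 0], 36], [[0, 0, 0], [0, 0, 0], 36]])

```text
time: 14.35
tool_pos: [0.5053, 0.3036, 0.1398]
tcp_rot: [1.994, 2.426, 0.004]
wrist_force: [-0.8, -0.0, 7.0]
width: 0.486
grip_force: 39.2
```

Emit:
step_arm(targets=[[[0, 0, 0], [0, 0, -20], 36], [[0, 0, 0], [0, 0, -40], 36], [[0, 0, 0], [0, 0, -40], 36], [[0, 0, 0], [0, 0, -40], 36], [[0, 0, 0], [0, 0, -5], 36]])

```text
time: 14.77
tool_pos: [0.5077, 0.3048, 0.2921]
tcp_rot: [1.991, 2.423, 0.02]
wrist_force: [0.8, 0.8, 0.9]
width: 0.486
grip_force: 40.7
```

Emit:
step_arm(targets=[[[0, 0, 0], [-25, -5, 0], 36], [[0, 0, 0], [-37, -7, 0], 36], [[0, 0, 0], [-37, -7, 0], 36], [[0, 0, 0], [-37, -7, 0], 36], [[0, 0, 0], [-37, -7, 0], 36]])

```text
time: 15.18
tool_pos: [0.5049, 0.1254, 0.2823]
tcp_rot: [-1.993, -2.428, 0.001]
wrist_force: [0.2, -1.2, -2.0]
width: 0.484
grip_force: 40.7
```

Emit:
step_arm(targets=[[[0, 0, 0], [-37, -7, 0], 36], [[0, 0, 0], [-37, -7, 0], 36], [[0, 0, 0], [-37, -7, 0], 36], [[0, 0, 0], [-37, -7, 0], 36], [[0, 0, 0], [-37, -7, 0], 36]])

```text
time: 15.6
tool_pos: [0.5063, -0.0631, 0.2824]
tcp_rot: [-1.994, -2.427, 0.0]
wrist_force: [0.9, -0.4, -1.9]
width: 0.485
grip_force: 40.7
```

Emit:
step_arm(targets=[[[0, 0, 0], [-37, -7, 0], 36], [[0, 0, 0], [-37, -7, 0], 36], [[0, 0, 0], [-37, -7, 0], 36], [[0, 0, 0], [-37, -7, 0], 36], [[0, 0, 0], [-37, -7, 0], 36]])

```text
time: 16.02
tool_pos: [0.5079, -0.2514, 0.2823]
tcp_rot: [-1.995, -2.426, 0.0]
wrist_force: [0.1, 0.0, -1.5]
width: 0.484
grip_force: 40.7
```

Emit:
step_arm(targets=[[[0, 0, 0], [-37, -7, 0], 36], [[0, 0, 0], [-37, -7, 0], 36], [[0, 0, 0.09], [0, 0, 0], 36], [[0, 0, 0.1], [0, 0, 0], 36], [[0, 0, 0.09], [0, 0, 0], 36]])

```text
time: 16.43
tool_pos: [0.5085, -0.3259, 0.2817]
tcp_rot: [-2.32, -2.116, 0.0]
wrist_force: [0.7, -0.3, -2.3]
width: 0.488
grip_force: 40.7
```

Emit:
step_arm(targets=[[[0, 0, 0], [0, 0, 0], 36], [[0, 0, 0], [0, 0, 0], 36]])

```text
time: 16.6
tool_pos: [0.5089, -0.3249, 0.2822]
tcp_rot: [-2.311, -2.127, 0.0]
wrist_force: [0.4, -0.0, -1.8]
width: 0.484
grip_force: 40.7
```

Run:
```python
from h import *
go(.5141,-.3347,.1395,-.082)
```

```text
t 16.6 pos [ 0.5089 -0.3249  0.2822] turn [-0.001 -0.001 -0.001] shift [ -9.4   6.2 142.7] q [-0.61  0.15  1.79 -0.    1.21 -0.53] w 0.48 F 40.7 toolaxes [[0.08, 1.0, -0.0], [1.0, -0.08, 0.0], [0.0, -0.0, -1.0]]
```

Emit:
step_arm(targets=[[[0, 0, 0], [-9.5, 6, 0], 36], [[0, 0, 0], [0, 0, 35], 36], [[0, 0, 0], [0, 0, 35], 36], [[0, 0, 0], [0, 0, 35], 36], [[0, 0, 0], [0, 0, 0], 36]])

```text
time: 17.02
tool_pos: [0.5105, -0.3323, 0.1697]
tcp_rot: [-2.302, -2.118, 0.005]
wrist_force: [-1.7, 1.6, -3.2]
width: 0.484
grip_force: 40.9
```

Emit:
step_arm(targets=[[[0, 0, 0], [0, 0, 20], 36], [[0, 0, 0], [0, 0, 8], 36], [[0, 0, 0], [0, 0, 5], 36], [[0, 0, 0], [0, 0, 4], 36], [[0, 0, 0], [0, 0, 0], 36]])

```text
time: 17.43
tool_pos: [0.5147, -0.3352, 0.1414]
tcp_rot: [2.313, 2.125, 0.0]
wrist_force: [-0.1, 0.0, -2.2]
width: 0.482
grip_force: 40.9
```

Emit:
step_arm(targets=[[[0, 0, 0], [0, 0, 0], 36], [[0, 0, 0], [0, 0, 0], 36]])

```text
time: 17.6
tool_pos: [0.5151, -0.3354, 0.1422]
tcp_rot: [2.312, 2.124, 0.001]
wrist_force: [1.4, 0.2, -0.9]
width: 0.488
grip_force: 40.9
```

Emit:
step_arm(targets=[[[0, 0, 0], [0, 0, 2], 36], [[0, 0, 0], [0, 0, 1], 36], [[0, 0, 0], [0, 0, 0], 36], [[0, 0, 0], [0, 0, 0], 36]])

```text
time: 17.93
tool_pos: [0.5151, -0.3356, 0.1398]
tcp_rot: [2.312, 2.124, 0.001]
wrist_force: [-1.3, -0.2, 5.3]
width: 0.489
grip_force: 41.3
```

Emit:
step_arm(targets=[[[0, 0, 0], [0, 0, 0], 50], [[0, 0, 0], [0, 0, 0], 60], [[0, 0, 0], [0, 0, 0], 85], [[0, 0, 0], [0, 0, 0], 85], [[0, 0, 0], [0, 0, 0], 85]])

```text
time: 18.35
tool_pos: [0.5143, -0.3349, 0.1377]
tcp_rot: [-2.314, -2.125, 0.0]
wrist_force: [0.1, 0.2, 0.2]
width: 0.996
grip_force: 0.0
```

Emit:
step_arm(targets=[[[0, 0, 0], [0, 0, 0], 85], [[0, 0, 0], [0, 0, -20], 85], [[0, 0, 0], [0, 0, -40], 85], [[0, 0, 0], [0, 0, -40], 85], [[0, 0, 0], [0, 0, -40], 85]])

```text
time: 18.77
tool_pos: [0.5138, -0.3346, 0.2785]
tcp_rot: [-2.312, -2.124, 0.001]
wrist_force: [1.0, -0.5, 0.6]
width: 0.992
grip_force: 0.0
```

Emit:
step_arm(targets=[[[0, 0, 0], [0, 0, -20], 85], [[0, 0, 0], [0, 0, 0], 85], [[0, 0, 0], [0, 0, 0], 85]])

```text
time: 19.02
tool_pos: [0.5151, -0.3355, 0.3001]
tcp_rot: [2.311, 2.122, 0.001]
wrist_force: [-0.0, -0.4, -0.9]
width: 0.998
grip_force: 0.0
```

Run:
```python
from h import *
go(.5178,.2272,.136,.194)
k=calibration("wrist");im=read_camera("wrist");cv2.imwrite("pics/w6.png",im[:,:,::-1])
for n,z in(("green",.062),("red",.064)):
  print(n,[(round(d["score"],2),np.round(d["at"]),ray(k,d["at"],z).round(4)) for d in tip_of("wrist",n+"_center")])
```

```text
t 19.02 pos [ 0.5151 -0.3355  0.3001] turn [ 0.003  0.003 -0.279] shift [561.2 -45.7 162.7] q [-0.62  0.15  1.75 -0.    1.24 -0.53] w 1.0 F 0.0 toolaxes [[0.08, 1.0, 0.0], [1.0, -0.08, -0.0], [-0.0, 0.0, -1.0]]
green [(0.69, array([191., 282.]), array([ 0.5173, -0.3356,  0.062 ]))]
red [(0.61, array([ 27., 275.]), array([ 0.5236, -0.1898,  0.064 ]))]
```

View pics/w6.png

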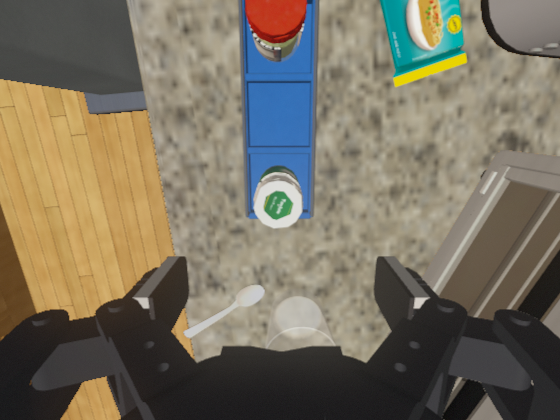

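Green, with its cap at (278,202), stands in the right end compartment, and red is fine. White is next.

Emit:
step_arm(targets=[[[0, 0, 0], [40, -3.3, 0], 85], [[0, 0, 0], [40, -3.3, 0], 85], [[0, 0, 0], [40, -3.3, 0], 85], [[0, 0, 0], [40, -3.3, 0], 85], [[0, 0, 0], [40, -3.3, 0], 85]])

```text
time: 19.58
tool_pos: [0.5135, -0.1324, 0.2952]
tcp_rot: [-2.312, -2.121, 0.003]
wrist_force: [1.4, 0.8, -0.1]
width: 0.997
grip_force: 0.0
```

Emit:
step_arm(targets=[[[0, 0, 0], [40, -3.3, 0], 85], [[0, 0, 0], [40, -3.3, 0], 85], [[0, 0, 0], [40, -3.3, 0], 85], [[0, 0, 0], [40, -3.3, 0], 85], [[0, 0, 0], [40, -3.3, 0], 85]])

```text
time: 20.0
tool_pos: [0.514, 0.0682, 0.2955]
tcp_rot: [-2.312, -2.123, 0.005]
wrist_force: [1.1, 0.0, -0.2]
width: 0.996
grip_force: 0.0
```

Emit:
step_arm(targets=[[[0, 0, 0], [40, -3.3, 0], 85], [[0, 0, 0], [40, -3.3, 0], 85], [[0, 0, 0], [40, -3.3, 0], 85], [[0, 0, 0], [40, -3.3, 0], 85], [[0, 0, -0.12], [0, 0, 0], 85]])

```text
time: 20.42
tool_pos: [0.5144, 0.2329, 0.2954]
tcp_rot: [-2.175, -2.261, 0.002]
wrist_force: [-0.4, -0.6, 0.4]
width: 0.995
grip_force: 0.0
```

Emit:
step_arm(targets=[[[0, 0, -0.12], [0, 0, 0], 85], [[0, 0, -0.04], [0, 0, 0], 85], [[0, 0, 0], [0, 0, 0], 85], [[0, 0, 0], [0, 0, 0], 85]])

```text
time: 20.75
tool_pos: [0.5151, 0.2268, 0.2958]
tcp_rot: [-1.995, -2.425, 0.005]
wrist_force: [0.4, 0.4, 0.0]
width: 0.999
grip_force: 0.0
```

Run:
```python
from h import *
k=calibration("wrist");im=read_camera("wrist")
for n,z in(("white",.0645),("shaker",.055)):
  print(n,[(round(d["score"],2),np.round(d["at"]),ray(k,d["at"],z).round(4)) for d in tip_of("wrist",n+"_center")])
g=(cv2.cvtColor(im[100:260,230:330],cv2.COLOR_RGB2GRAY)>0)
go(.5178,.2272,.136,.194)
```

```text
white [(0.97, array([190., 284.]), array([0.5161, 0.2303, 0.0645]))]
shaker [(0.75, array([316., 286.]), array([0.5475, 0.0863, 0.055 ]))]
t 20.9 pos [0.5157 0.2266 0.297 ] turn [-0.001  0.    -0.   ] shift [  0.3   2.5 161. ] q [ 0.37  0.06  1.85 -0.    1.23  0.18] w 0.99 F 0.0 toolaxes [[-0.19, 0.98, -0.0], [0.98, 0.19, -0.0], [-0.0, -0.0, -1.0]]
```

Emit:
step_arm(targets=[[[0, 0, 0], [2, 2, 0], 85], [[0, 0, 0], [0, 0, 40], 85], [[0, 0, 0], [0, 0, 40], 85], [[0, 0, 0], [0, 0, 30], 85], [[0, 0, 0], [0, 0, 0], 85]])

```text
time: 21.32
tool_pos: [0.513, 0.2274, 0.1807]
tcp_rot: [-1.992, -2.421, 0.018]
wrist_force: [-0.8, -1.1, -0.4]
width: 0.996
grip_force: 0.0
```

Emit:
step_arm(targets=[[[0, 0, 0], [0, 0, 30], 85], [[0, 0, 0], [0, 0, 20], 85], [[0, 0, 0], [0, 0, 0], 85], [[0, 0, 0], [0, 0, 0], 85]])

```text
time: 21.65
tool_pos: [0.5176, 0.2292, 0.1385]
tcp_rot: [-1.995, -2.426, 0.001]
wrist_force: [0.4, 0.4, 0.2]
width: 0.995
grip_force: 0.0
```

Emit:
step_arm(targets=[[[0, 0, 0], [0, 0, 0], 38], [[0, 0, 0], [0, 0, 0], 38], [[0, 0, 0], [0, 0, 0], 38], [[0, 0, 0], [0, 0, 0], 38], [[0, 0, 0], [0, 0, 0], 38]], grip_force=40)

```text
time: 22.07
tool_pos: [0.5185, 0.2297, 0.1398]
tcp_rot: [1.994, 2.426, 0.004]
wrist_force: [-0.9, -0.3, 7.1]
width: 0.516
grip_force: 39.6
```

Emit:
step_arm(targets=[[[0, 0, 0], [0, 0, 0], 38], [[0, 0, 0], [0, 0, 0], 38], [[0, 0, 0], [0, 0, 0], 38]])

```text
time: 22.32
tool_pos: [0.5185, 0.2298, 0.1398]
tcp_rot: [1.994, 2.426, 0.004]
wrist_force: [-1.1, 0.3, 7.2]
width: 0.516
grip_force: 39.6
```

Emit:
step_arm(targets=[[[0, 0, 0], [0, 0, -20], 38], [[0, 0, 0], [0, 0, -40], 38], [[0, 0, 0], [0, 0, -40], 38], [[0, 0, 0], [0, 0, -40], 38], [[0, 0, 0], [0, 0, -5], 38]])

```text
time: 22.73
tool_pos: [0.521, 0.2307, 0.2921]
tcp_rot: [1.99, 2.422, 0.02]
wrist_force: [2.2, 0.5, 0.2]
width: 0.516
grip_force: 40.9
```

Emit:
step_arm(targets=[[[0, 0, 0], [-25, -5, 0], 38], [[0, 0, 0], [-38.5, -7, 0], 38], [[0, 0, 0], [-38.5, -7, 0], 38], [[0, 0, 0], [-38.5, -7, 0], 38], [[0, 0, 0], [-38.5, -7, 0], 38]])

```text
time: 23.15
tool_pos: [0.5193, 0.0459, 0.2829]
tcp_rot: [1.993, 2.428, 0.0]
wrist_force: [0.8, 1.0, -2.4]
width: 0.513
grip_force: 40.9
```

Emit:
step_arm(targets=[[[0, 0, 0], [-38.5, -7, 0], 38], [[0, 0, 0], [-38.5, -7, 0], 38], [[0, 0, 0], [-38.5, -7, 0], 38], [[0, 0, 0], [-38.5, -7, 0], 38], [[0, 0, 0], [-38.5, -7, 0], 38]])

```text
time: 23.57
tool_pos: [0.5222, -0.1502, 0.2829]
tcp_rot: [1.995, 2.427, 0.0]
wrist_force: [0.1, 0.4, -1.6]
width: 0.518
grip_force: 40.9
```

Emit:
step_arm(targets=[[[0, 0, 0], [-38.5, -7, 0], 38], [[0, 0, 0], [-38.5, -7, 0], 38], [[0, 0, 0], [-38.5, -7, 0], 38], [[0, 0, 0.09], [0, 0, 0], 38], [[0, 0, 0.1], [0, 0, 0], 38]])

```text
time: 23.98
tool_pos: [0.524, -0.2684, 0.2825]
tcp_rot: [-2.225, -2.218, 0.0]
wrist_force: [0.1, 0.7, -1.1]
width: 0.515
grip_force: 40.7
```

Emit:
step_arm(targets=[[[0, 0, 0.09], [0, 0, 0], 38], [[0, 0, 0], [0, 0, 0], 38], [[0, 0, 0], [0, 0, 0], 38]])

```text
time: 24.23
tool_pos: [0.5243, -0.2657, 0.2826]
tcp_rot: [-2.311, -2.127, 0.0]
wrist_force: [-0.4, -0.2, -1.2]
width: 0.52
grip_force: 40.7
```

Run:
```python
from h import *
go(.5201,-.261,.1395,-.082)
```

```text
t 24.23 pos [ 0.5243 -0.2657  0.2826] turn [-0.    -0.    -0.001] shift [  4.3  -4.5 143.1] q [-0.51  0.11  1.82  0.    1.21 -0.43] w 0.52 F 40.7 toolaxes [[0.08, 1.0, -0.0], [1.0, -0.08, 0.0], [0.0, -0.0, -1.0]]
```

Emit:
step_arm(targets=[[[0, 0, 0], [4, -4.5, 0], 38], [[0, 0, 0], [0, 0, 35], 38], [[0, 0, 0], [0, 0, 35], 38], [[0, 0, 0], [0, 0, 35], 38], [[0, 0, 0], [0, 0, 0], 38]])

```text
time: 24.65
tool_pos: [0.5155, -0.2581, 0.1702]
tcp_rot: [-2.302, -2.118, 0.007]
wrist_force: [-1.7, 1.3, -1.6]
width: 0.517
grip_force: 41.0
```

Emit:
step_arm(targets=[[[0, 0, 0], [0, 0, 20], 38], [[0, 0, 0], [0, 0, 8], 38], [[0, 0, 0], [0, 0, 5], 38], [[0, 0, 0], [0, 0, 4], 38], [[0, 0, 0], [0, 0, 0], 38]])

```text
time: 25.07
tool_pos: [0.5207, -0.2614, 0.1415]
tcp_rot: [2.313, 2.125, 0.0]
wrist_force: [-1.3, 0.5, -0.4]
width: 0.516
grip_force: 41.0
```

Emit:
step_arm(targets=[[[0, 0, 0], [0, 0, 1], 38], [[0, 0, 0], [0, 0, 1], 38], [[0, 0, 0], [0, 0, 0], 38], [[0, 0, 0], [0, 0, 0], 38]])

```text
time: 25.4
tool_pos: [0.5211, -0.2617, 0.1399]
tcp_rot: [2.312, 2.124, 0.001]
wrist_force: [0.0, -0.5, 1.5]
width: 0.517
grip_force: 40.9
```

Emit:
step_arm(targets=[[[0, 0, 0], [0, 0, 0], 50], [[0, 0, 0], [0, 0, 0], 60], [[0, 0, 0], [0, 0, 0], 85], [[0, 0, 0], [0, 0, 0], 85], [[0, 0, 0], [0, 0, 0], 85]])

```text
time: 25.82
tool_pos: [0.5204, -0.2613, 0.1389]
tcp_rot: [-2.314, -2.125, 0.0]
wrist_force: [0.7, 0.2, -0.1]
width: 0.998
grip_force: 0.0
```

Emit:
step_arm(targets=[[[0, 0, 0], [0, 0, 0], 85], [[0, 0, 0], [0, 0, -20], 85], [[0, 0, 0], [0, 0, -40], 85], [[0, 0, 0], [0, 0, -40], 85], [[0, 0, 0], [0, 0, -40], 85]])

```text
time: 26.23
tool_pos: [0.5198, -0.261, 0.2796]
tcp_rot: [-2.312, -2.124, 0.001]
wrist_force: [1.1, 0.3, -0.1]
width: 0.993
grip_force: 0.0
```

Emit:
step_arm(targets=[[[0, 0, 0], [0, 0, -20], 85], [[0, 0, 0], [0, 0, 0], 85], [[0, 0, 0], [0, 0, 0], 85]])

```text
time: 26.48
tool_pos: [0.5212, -0.2618, 0.3011]
tcp_rot: [2.311, 2.122, 0.002]
wrist_force: [0.0, 0.1, 0.7]
width: 0.998
grip_force: 0.0
```

Run:
```python
from h import *
go(.546,.089,.3,.194)
```

```text
t 26.48 pos [ 0.5212 -0.2618  0.3011] turn [ 0.004  0.002 -0.279] shift [351.6  -5.1   0.4] q [-0.51  0.09  1.81 -0.    1.24 -0.42] w 1.0 F 0.0 toolaxes [[0.08, 1.0, 0.0], [1.0, -0.08, -0.0], [-0.0, 0.0, -1.0]]
```

Emit:
step_arm(targets=[[[0, 0, 0], [39, -0.5, 0], 85], [[0, 0, 0], [39, -0.5, 0], 85], [[0, 0, 0], [39, -0.5, 0], 85], [[0, 0, 0], [39, -0.5, 0], 85], [[0, 0, 0], [39, -0.5, 0], 85]])

```text
time: 26.9
tool_pos: [0.5329, -0.0651, 0.2961]
tcp_rot: [-2.312, -2.122, 0.004]
wrist_force: [0.4, 0.1, 0.5]
width: 0.995
grip_force: 0.0
```

Emit:
step_arm(targets=[[[0, 0, 0], [39, -0.5, 0], 85], [[0, 0, 0], [39, -0.5, 0], 85], [[0, 0, 0], [39, -0.5, 0], 85], [[0, 0, 0], [39, -0.5, 0], 85], [[0, 0, -0.12], [0, 0, 0], 85]])

```text
time: 27.32
tool_pos: [0.5444, 0.0948, 0.2961]
tcp_rot: [-2.174, -2.261, 0.001]
wrist_force: [-0.7, 0.7, 0.0]
width: 0.998
grip_force: 0.0
```

Emit:
step_arm(targets=[[[0, 0, -0.12], [0, 0, 0], 85], [[0, 0, -0.04], [0, 0, 0], 85], [[0, 0, 0], [0, 0, 0], 85], [[0, 0, 0], [0, 0, 0], 85]])

```text
time: 27.65
tool_pos: [0.5447, 0.0888, 0.2966]
tcp_rot: [-1.994, -2.424, 0.004]
wrist_force: [-0.3, 0.6, -0.2]
width: 0.997
grip_force: 0.0
```

Run:
```python
from h import *
k=calibration("wrist");im=read_camera("wrist");cv2.imwrite("pics/w7.png",im[:,:,::-1])
print([(round(d["score"],2),np.round(d["at"]),ray(k,d["at"],.055).round(4)) for d in tip_of("wrist","shaker_center")])
go(.546,.089,.122,.194)
```

```text
[(0.71, array([195., 283.]), array([0.5467, 0.0849, 0.055 ]))]
t 27.75 pos [0.5452 0.0885 0.2975] turn [-0.002 -0.    -0.001] shift [  0.3   1.3 175.5] q [ 0.12  0.04  1.87  0.    1.23 -0.08] w 0.99 F 0.0 toolaxes [[-0.19, 0.98, -0.0], [0.98, 0.19, -0.0], [0.0, -0.0, -1.0]]
```

View pics/w7.png

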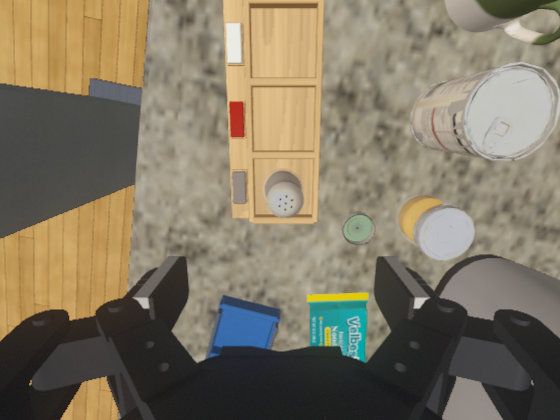

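The shaker's cap is at (286,200) with nothing tall beside it. The green lid at (358,228) is flat. Grasping low, on the body below the cap.

Emit:
step_arm(targets=[[[0, 0, 0], [-1.5, 1.5, 0], 85], [[0, 0, 0], [0, 0, 40], 85], [[0, 0, 0], [0, 0, 40], 85], [[0, 0, 0], [0, 0, 40], 85], [[0, 0, 0], [0, 0, 0], 85]])

```text
time: 28.17
tool_pos: [0.5416, 0.0865, 0.1703]
tcp_rot: [-1.989, -2.418, 0.017]
wrist_force: [-2.3, 0.8, -1.2]
width: 0.996
grip_force: 0.0
```

Emit:
step_arm(targets=[[[0, 0, 0], [0, 0, 30], 85], [[0, 0, 0], [0, 0, 20], 85], [[0, 0, 0], [0, 0, 11], 85], [[0, 0, 0], [0, 0, 0], 85], [[0, 0, 0], [0, 0, 0], 85]])

```text
time: 28.58
tool_pos: [0.5481, 0.0875, 0.1189]
tcp_rot: [1.995, 2.426, 0.001]
wrist_force: [-0.0, -0.0, 0.1]
width: 0.995
grip_force: 0.0
```

Emit:
step_arm(targets=[[[0, 0, 0], [0, 0, 0], 37], [[0, 0, 0], [0, 0, 0], 37], [[0, 0, 0], [0, 0, 0], 37], [[0, 0, 0], [0, 0, 0], 37], [[0, 0, 0], [0, 0, 0], 37]], grip_force=35)

```text
time: 29.0
tool_pos: [0.5483, 0.0878, 0.1195]
tcp_rot: [1.994, 2.426, 0.003]
wrist_force: [-0.8, 0.5, 4.6]
width: 0.436
grip_force: 30.5
```

Emit:
step_arm(targets=[[[0, 0, 0], [0, 0, 0], 37], [[0, 0, 0], [0, 0, 0], 37], [[0, 0, 0], [0, 0, 0], 37]])

```text
time: 29.25
tool_pos: [0.5484, 0.0878, 0.1195]
tcp_rot: [1.994, 2.426, 0.003]
wrist_force: [-0.5, -0.4, 5.7]
width: 0.444
grip_force: 30.5
```

The opening of 38 mm means the pads sit on the shoulder taper, so I'll regrip lower.

Emit:
step_arm(targets=[[[0, 0, 0], [0, 0, 0], 50], [[0, 0, 0], [0, 0, 0], 60], [[0, 0, 0], [0, 0, 0], 60], [[0, 0, 0], [0, 0, 4], 60], [[0, 0, 0], [0, 0, 4], 60]])

```text
time: 29.67
tool_pos: [0.5476, 0.0876, 0.1097]
tcp_rot: [1.994, 2.427, 0.001]
wrist_force: [0.2, -0.1, 0.3]
width: 0.706
grip_force: 0.0
```

Emit:
step_arm(targets=[[[0, 0, 0], [0, 0, 0], 60], [[0, 0, 0], [0, 0, 0], 60], [[0, 0, 0], [0, 0, 0], 40], [[0, 0, 0], [0, 0, 0], 37], [[0, 0, 0], [0, 0, 0], 37]])

```text
time: 30.08
tool_pos: [0.5479, 0.0877, 0.1102]
tcp_rot: [1.994, 2.427, 0.001]
wrist_force: [1.0, -0.0, 0.8]
width: 0.471
grip_force: 35.5
```

Emit:
step_arm(targets=[[[0, 0, 0], [0, 0, 0], 37], [[0, 0, 0], [0, 0, 0], 37], [[0, 0, 0], [0, 0, 0], 37], [[0, 0, 0], [0, 0, 0], 37]], grip_force=40)

```text
time: 30.42
tool_pos: [0.5479, 0.0877, 0.1102]
tcp_rot: [1.994, 2.427, 0.001]
wrist_force: [0.8, 0.2, 1.6]
width: 0.471
grip_force: 40.2
```

Emit:
step_arm(targets=[[[0, 0, 0], [0, 0, -5], 37], [[0, 0, 0], [0, 0, -10], 37], [[0, 0, 0], [0, 0, 0], 37], [[0, 0, 0], [0, 0, 0], 37]])

```text
time: 30.75
tool_pos: [0.5479, 0.0876, 0.1258]
tcp_rot: [1.994, 2.426, 0.002]
wrist_force: [-0.3, 0.3, -0.7]
width: 0.463
grip_force: 40.5
```

Run:
```python
from h import *
im=read_camera("wrist");cv2.imwrite("pics/w8.png",im[:,:,::-1])
go(.5321,-.1135,.112,-.082)
```

```text
t 30.8 pos [0.5476 0.0876 0.1253] turn [ 0.001 -0.     0.277] shift [-194.3  -54.2   13.3] q [ 0.11  0.22  2.02 -0.    0.9  -0.08] w 0.46 F 40.5 toolaxes [[-0.19, 0.98, 0.0], [0.98, 0.19, 0.0], [-0.0, 0.0, -1.0]]
```

View pics/w8.png

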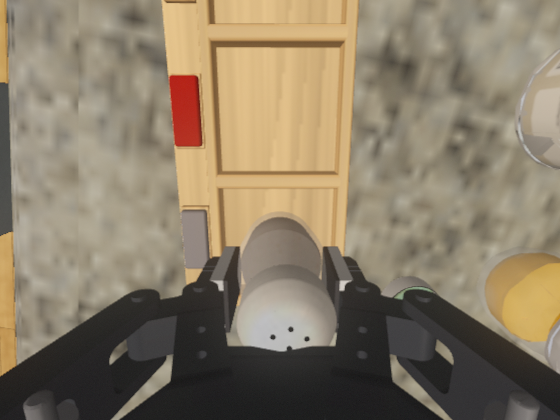

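The shaker is held upright between the pads at (283,280).

Emit:
step_arm(targets=[[[0, 0, 0], [0, 0, -10], 37], [[0, 0, 0], [0, 0, -20], 37], [[0, 0, 0], [0, 0, -20], 37], [[0, 0, 0], [0, 0, -15], 37], [[0, 0, 0], [0, 0, 0], 37]])

```text
time: 31.22
tool_pos: [0.5498, 0.0879, 0.1941]
tcp_rot: [1.992, 2.423, 0.008]
wrist_force: [1.2, -0.5, -1.4]
width: 0.464
grip_force: 40.6
```

Emit:
step_arm(targets=[[[0, 0, 0], [-14, -5, 0], 37], [[0, 0, 0], [-20, -5.5, 0], 37], [[0, 0, 0], [-20, -5.5, 0], 37], [[0, 0, 0], [-20, -5.5, 0], 37], [[0, 0, 0], [-20, -5.5, 0], 37]])

```text
time: 31.63
tool_pos: [0.5383, -0.0106, 0.1889]
tcp_rot: [-1.993, -2.427, 0.001]
wrist_force: [-0.1, -0.7, -1.7]
width: 0.467
grip_force: 40.6
```

Emit:
step_arm(targets=[[[0, 0, 0], [-20, -5.5, 0], 37], [[0, 0, 0], [-20, -5.5, 0], 37], [[0, 0, 0], [-20, -5.5, 0], 37], [[0, 0, 0], [-20, -5.5, 0], 37], [[0, 0, 0], [-20, -5, 0], 37]])

```text
time: 32.05
tool_pos: [0.5311, -0.1141, 0.1889]
tcp_rot: [-1.994, -2.426, 0.001]
wrist_force: [-0.1, 0.2, -1.1]
width: 0.46
grip_force: 40.6
```

Emit:
step_arm(targets=[[[0, 0, 0.07], [0, 0, 0], 37], [[0, 0, 0.07], [0, 0, 0], 37], [[0, 0, 0.07], [0, 0, 0], 37], [[0, 0, 0.07], [0, 0, 0], 37], [[0, 0, 0], [0, 0, 0], 37]])

```text
time: 32.47
tool_pos: [0.5314, -0.1132, 0.1889]
tcp_rot: [-2.315, -2.122, 0.001]
wrist_force: [0.1, -0.1, -1.7]
width: 0.46
grip_force: 40.6
```

Run:
```python
from h import *
im=read_camera("wrist");cv2.imwrite("pics/w9.png",im[:,:,::-1])
go(.5321,-.1135,.112,-.082)
```

```text
t 32.52 pos [ 0.5315 -0.1131  0.189 ] turn [-0.002 -0.    -0.002] shift [-0.3  0.8 77. ] q [-0.26  0.12  2.    0.    1.02 -0.17] w 0.46 F 40.6 toolaxes [[0.08, 1.0, -0.0], [1.0, -0.08, 0.0], [0.0, -0.0, -1.0]]
```

View pics/w9.png

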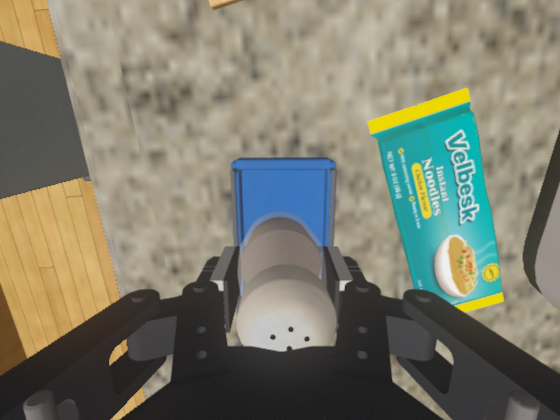

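The shaker is still upright and sits over the left compartment (234–335, 160). Lowering.

Emit:
step_arm(targets=[[[0, 0, 0], [0, 0.5, 20], 37], [[0, 0, 0], [0, 0, 20], 37], [[0, 0, 0], [0, 0, 15], 37], [[0, 0, 0], [0, 0, 8], 37], [[0, 0, 0], [0, 0, 0], 37]])

```text
time: 32.93
tool_pos: [0.5307, -0.1127, 0.1243]
tcp_rot: [-2.309, -2.124, 0.004]
wrist_force: [0.5, 0.4, -1.7]
width: 0.464
grip_force: 40.6
```

Emit:
step_arm(targets=[[[0, 0, 0], [0, 0, 4], 37], [[0, 0, 0], [0, 0, 3], 37], [[0, 0, 0], [0, 0, 2], 37], [[0, 0, 0], [0, 0, 0], 37], [[0, 0, 0], [0, 0, 0], 37]])

```text
time: 33.35
tool_pos: [0.5329, -0.1133, 0.1184]
tcp_rot: [2.313, 2.125, 0.001]
wrist_force: [0.4, 0.8, -2.5]
width: 0.466
grip_force: 40.6
```

Emit:
step_arm(targets=[[[0, 0, 0], [0, 0, 2], 37], [[0, 0, 0], [0, 0, 2], 37], [[0, 0, 0], [0, 0, 0], 37], [[0, 0, 0], [0, 0, 0], 37]])

```text
time: 33.68
tool_pos: [0.5324, -0.1132, 0.1137]
tcp_rot: [-2.314, -2.125, 0.0]
wrist_force: [0.2, 0.1, -0.8]
width: 0.463
grip_force: 40.6
```

Emit:
step_arm(targets=[[[0, 0, 0], [0, 0, 1.5], 37], [[0, 0, 0], [0, 0, 0], 37], [[0, 0, 0], [0, 0, 0], 37]])

```text
time: 33.93
tool_pos: [0.5325, -0.1132, 0.1122]
tcp_rot: [-2.314, -2.125, 0.0]
wrist_force: [-0.3, -0.3, -1.3]
width: 0.465
grip_force: 40.6
```

Same height as the grasp to within 2 mm, and no contact yet.

Emit:
step_arm(targets=[[[0, 0, 0], [0, 0, 1.5], 37], [[0, 0, 0], [0, 0, 0], 37], [[0, 0, 0], [0, 0, 0], 37]])

```text
time: 34.18
tool_pos: [0.5325, -0.1132, 0.1107]
tcp_rot: [-2.314, -2.125, 0.0]
wrist_force: [0.7, 0.6, -1.5]
width: 0.465
grip_force: 40.6
```

Emit:
step_arm(targets=[[[0, 0, 0], [0, 0, 0], 42], [[0, 0, 0], [0, 0, 0], 50], [[0, 0, 0], [0, 0, 0], 60], [[0, 0, 0], [0, 0, 0], 85], [[0, 0, 0], [0, 0, 0], 85]])

```text
time: 34.6
tool_pos: [0.5328, -0.1133, 0.1111]
tcp_rot: [2.314, 2.125, 0.0]
wrist_force: [-0.2, -0.3, 0.1]
width: 0.957
grip_force: 0.0
```

Emit:
step_arm(targets=[[[0, 0, 0], [0, 0, 0], 85], [[0, 0, 0], [0, 0, -20], 85], [[0, 0, 0], [0, 0, -40], 85], [[0, 0, 0], [0, 0, -40], 85], [[0, 0, 0], [0, 0, -40], 85]])

```text
time: 35.02
tool_pos: [0.5319, -0.113, 0.2518]
tcp_rot: [-2.313, -2.124, 0.001]
wrist_force: [0.7, -1.0, 0.0]
width: 0.997
grip_force: 0.0
```

Emit:
step_arm(targets=[[[0, 0, 0], [-30, 0, -40], 85], [[0, 0, 0], [-30, 0, -20], 85], [[0, 0, 0], [-30, 0, 0], 85], [[0, 0, 0], [0, 0, 0], 85], [[0, 0, 0], [0, 0, 0], 85]])

```text
time: 35.43
tool_pos: [0.5252, -0.1992, 0.3047]
tcp_rot: [2.316, 2.121, 0.001]
wrist_force: [0.3, 0.3, -0.4]
width: 0.996
grip_force: 0.0
```

Run:
```python
from h import *
k=calibration("wrist");im=read_camera("wrist");cv2.imwrite("pics/w10.png",im[:,:,::-1])
m=np.array([.5231,-.2241]);ya=-.082;ex=np.array([np.cos(ya),np.sin(ya)]);ey=np.array([-np.sin(ya),np.cos(ya)])
for n,z in(("green",.062),("white",.0645),("red",.064),("shaker",.055)):
  for d in tip_of("wrist",n+"_center")[:1]:
    P=ray(k,d["at"],z)[:2]-m;print(n,round(d["score"],2),np.round(d["at"]),"rack x,y",(P@ex).round(4),(P@ey).round(4))
d=tip_of("wrist","metal_rack");print([ray(k,q["at"],0).round(4) for q in d])
print(read_state()["time"],read_state()["tool_pos"])
```

```text
green 0.98 [311. 282.] rack x,y 0.0008 -0.1143
white 0.89 [248. 280.] rack x,y -0.0004 -0.0359
shaker 0.69 [102. 279.] rack x,y -0.001 0.1104
[array([ 0.5267, -0.2243,  0.    ])]
35.7333 [ 0.52521599 -0.19686812  0.30338487]
```

View pics/w10.png

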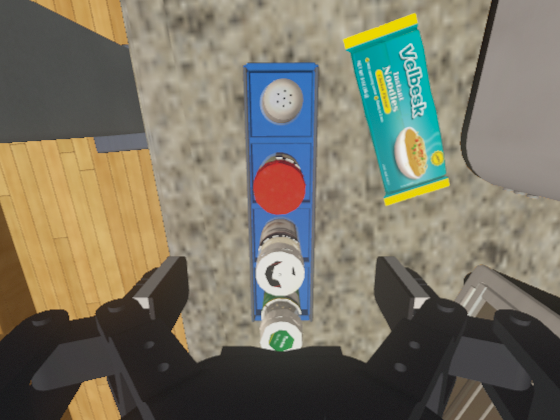

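All four jars stand upright and centred: shaker (282,100), red (280,187), white (280,272) and green (282,335), from left to right. That is the mirrored order.

```bash
python3 -c "
from workcell import *
print(finish_job())"
```

```text
the job is handed in; nothing more can be done
None
```

All four jars are in the metal rack in mirrored order (shaker, red, white, green from left to right), upright and within about 4 mm of their compartment centres by wrist camera (red by eye at the end), and the job is handed in at about 36 s of the 112 s limit; no verdict was returned.

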